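# Draw out a drying tray with the draw hook

### The job

The low rack on the bench holds two drying trays, one with a bottle-shaped sand core on it and one with a plain straight core. Take the draw hook from its leaning stand, hook it down through the slot in the tongue of the tray that carries the bottle-shaped core and draw that tray out until the core, still standing on it, is wholly clear of the hood in front of the rack, then put the hook back in its stand. Leave the other tray, its core and the things nearby where they are, and do not touch the rack or trays with the gripper itself.

Things in the scene. Friction and masses are not known exactly. Their poses are not given: they have to be found in the camera images.
- rack: Fixed grey drying rack, 170 deep (x) x 196 wide (y) mm, origin under its centre; x points into it, the front (x -85) faces -x. Two open-topped bays at y +46.5 (left) and -46.5 mm, walls 46 high. In front a hood, x -122 to -71, underside 94 and top 99 mm above the bench (a 9 mm lip on it at x -73), roofs the tongues' slots over the full width: reach them leaning, from in front.
- tray_slot_left (a point): Point fixed on the rack, where the centre of the slot in the left tray's tongue lies with that tray fully in: rack x -105, y +46.5, 22 mm above the bench (the tongue's upper face). The tray starts 0 to 18 mm out towards rack -x, which is not reported: see it or feel for it. The tongue is a level steel plate, 40 x 40 x 5 mm, in front of the tray; slot right through, 15 (x) x 21 (y) mm, 17 mm free below it.
- tray_slot_right (a point): The same for the right tray, at rack y -46.5. A tray slides along rack x, goes 120 mm out (from fully in) to a stop and stays where it is left; 2.5 to 3.5 N draw it slowly. The tongue reaches 20 mm forward of the slot's centre; the slot's centre, tray fully in, lies 17 mm behind the hood's front edge.
- stand: Fixed grey hook stand, base 120 x 100 x 6 mm, origin under its centre. The hook leans in it, handle up and towards stand -x, on a sloping rail 14 mm wide, shank between cheeks 20 mm apart (46 high), tip on the base, elbow against a toe stop. A shelf, underside 197, top 202 mm up, front edge at x -35, roofs it, so grip the handle leaning; the hook comes out and goes in along its length.
- stand_seat (a point): Point fixed on the stand, where point hook_grip lies when the hook is seated: x -54, y 0, z 118 mm in the stand's frame. Axes as the stand's.
- hook_grip (a point): Middle of the draw hook's wooden handle, axes as hook. The handle is 90 mm long (along the shank), 18 mm wide across hook y (grip it so), 34 mm the other way.
- hook: Loose draw hook, 0.12 kg, about 180 mm long, wooden handle, round 8 mm steel shank. Its frame is level, with the stand's yaw, while it leans in the stand; in it the shank and handle run along (-0.5, 0, 0.866), 30 degrees from vertical. Origin at the level of the tip's end; elbow at (0, 0, 22) mm, below it the end piece points down, so at this lean it fits down into a slot and draws to -x.
- hook_tip (a point): Round lower end of the hook's end piece: (-3, 0, 0) mm in the hook's frame; the handle's middle lies at (-54, 0, 112) mm.
- core_bottle_mid (a point): Middle (half-way up) of the bottle-shaped sand core: 62 mm tall, base 38 mm diameter, narrower neck; loose, stands on a tray floor 15 mm above the bench. Its tray is the one to draw out; which one differs.
- core_plain_mid (a point): Middle of the plain straight cylindrical sand core, 28 mm diameter, 78 mm tall; loose, stands on the other tray.
- caliper: Steel slide caliper, 66 x 229 x 12 mm, lying loose on the bench, origin under its centre; a bystander.
- bolt_tin: Small round grey tin, 67 mm diameter, 47 mm tall, loose on the bench, origin under its centre; a bystander.
Not all that is in view belongs to the job. Several things have the shape of the hook; the one meant has the colours described above.

How it is judged:
On the way:
1. the hook, pressing on the tray, draws it with the bottle-shaped core more than 40 mm (contact force between hook and rack above 0.4 N and distance of core_bottle_mid from where it was at the start of the episode above 0.04 m), for 0.1 s.
At the end, for the whole second after the job is handed in: The bottle-shaped core stands upright (within 11 degrees) on its drawn-out tray, clear of the hood (centre beyond rack x -139 mm), the plain core is within 20 mm of where it was, and the hook rests still in its stand, let go (handle within 20 mm of its seat, lean within 17 degrees) (x of core_bottle_mid in the frame of rack below -0.139 m and angle between core_bottle_mid's own z axis and vertical below 0.2 rad and height (world z) of core_bottle_mid between 0.035 and 0.06 m and distance between hook_grip and stand_seat below 0.02 m and angle between the z axis of hook and the z axis of stand, either way round below 0.3 rad and linear speed of hook below 0.02 m/s and distance of core_plain_mid from where it was at the start of the episode below 0.02 m); the robot touches nothing.
It fails at once if the gripper's fingers touch the rack or a tray (more than 1 N) (contact force between the fingers and rack above 1 N).
It fails at once if the plain core is moved by more than 20 mm or the other tray drawn with it (distance of core_plain_mid from where it was at the start of the episode above 0.02 m).
It fails at once if the bottle-shaped core falls over (angle between core_bottle_mid's own z axis and vertical above 0.7 rad).
It fails at once if the caliper or the tin is moved by more than 30 mm (distance of any of caliper, bolt_tin from where it was at the start of the episode above 0.03 m).
It also fails if it takes over 72 s, if anything falls off the work surface, if the arm or the gripper's body presses on something with over 40 N, if the wrist force passes 120 N, or if a joint passes its speed limit or range.

### The arm

A 7-joint arm with a two-finger parallel gripper is mounted at the origin on a cart in front of the work surface, level with it; the furniture and walls round the work are solid. World frame = base frame: x ahead of the robot, y to its left, z up, the work surface at z = 0. Lengths are in m, angles in rad, forces in N, time in s.
With the tool pointing down it reaches from about 0.425 to 0.925 m from the base axis. Payload 6.8 kg.
Tool frame: the origin (TCP) lies midway between the tips of the shut fingers; the grasp point (between the pads) lies 19 mm behind it; z points along the fingers, y is the direction in which the jaws open and shut (so a half turn about z gives the same grasp; the last joint's range is limited). The gripper opens to 85 mm and grips with 20 to 120 N. Pads are 22 mm wide; open, the fingers measure 114 mm over their backs; the gripper's body (76 mm by 85 mm) begins 54 mm behind the grasp point. The pads swing forward as they close: fully open they stand 13 mm farther back than shut.
Start: joints at [1.096, 0.477, 0.022, 1.555, -0.011, 1.109, -0.083], TCP at [0.242, -0.63, 0.231] pointing down, gripper open.
Joint ranges: [-2.96, 2.96], [-0.34, 2.1], [-1.41, 1.46], [0.24, 2.44], [-1.37, 4.51], [0.17, 1.92], [-2.96, 2.96]. Speed limits (rad/s): [2.39, 2.39, 3.14, 3.14, 3.14, 3.14, 3.14].

### API

Orientations are given as a unit quaternion [w, x, y, z].
In Python, from station import bot gives the robot as it stands. The module is installed in compiled form; this text tells all that it offers.
- The arm moves only by the tool play_rows, never from a script. Its argument "motion" is a list of rows, each a list of 2 entries, a list of its own where there are three numbers: the shift along the tool's x, y, z as a fraction of full scale, then the turn, a rotation vector about the tool's x, y, z as a fraction of full scale. In form: [[[tx, ty, tz], [rx, ry, rz]], ...]. A call has 1 to 8 rows; each row is the pose to reach, as a shift and turn from the pose measured when the call began, along the tool's axes at that moment, turning the shorter way round; what a row does not reach only later rows make up. Full scale, the value 1, is 400 mm for a shift and 360 degrees for a turn. A row lasts 1/10 s, in which the tool goes at most 50 mm and 8.59 degrees, less where a joint would pass 70% of its speed; a pose out of reach is approached as far as the arm can. A call with a number of a shift or a turn outside -1 to 1 is refused whole. A call with a gripper value outside its range is refused whole. "fingers" is the finger opening in mm, from 0 to 85.4, set as the call begins (left out, the last holds). The fingers move at their own pace and stop on an object; "grip_force" is the grip in N (left out, the last holds). Time passes only in rows, so rows that repeat a pose let the fingers close. It gives the time, the measured TCP pose, the force and the opening at its end, in the units of the state.
- bot.get_obs(): the state, without advancing time (a new reading comes with each control period).
- bot.read_camera(name): name is "side" or "top" or "wrist"; returns a dict with "pixels" (480x640x3 uint8, red, green, blue), "range_z" (480x640 float32, m along the optical axis (not along the pixel's ray), 0 where there is no reading), "fovy" (degrees; the focal length in pixels is half the picture's height over the tangent of half this angle, whatever the lens; pixels are square), "cx", "cy" (the principal point, pixels), "pose" (4x4, takes a point from camera to world coordinates). Camera axes: x right, y down, z forward; pixel columns grow to the right and rows downward; lengths in m; the calibration is good to about 2 mm. A picture is of the moment at which its call begins.
- bot.hand_in(): hands the job in, once; it reports no verdict.
The state is a dict: "t": time; "q": joint angles; "joint_vel": joint speeds; "joint_torque": joint torques, N m; "eef_pos": TCP position; "tool_rot": TCP orientation; "contact_force": force on the tool from outside, world axes, zero at the start; "torque": the same for the moment, N m; "gripper_width": opening from 0.0 (shut) to 1.0 (fully open).
Only numpy, scipy, OpenCV 4.12 (cv2) and the standard library are available. Lean on these libraries where they do the work, as an engineer would, in place of code of your own. Each camera call takes 0.05 s, during which the arm holds its last target.

## Working session

There is one attempt and no reset: what is moved stays moved. The work goes in short steps, Python scripts to look and compute and a tool call to move; the robot and the scene stay as the last step left them, time stands still between calls to the robot, and variables do not carry over. Pictures are saved under pics/ and viewed, and the job is handed in when it is done.

Besides the shell and the picture viewer there is one more tool, called after "Request:" by a JSON object that holds its "fn" and its "kwargs", one argument or row to a line. play_rows: Moves the arm, as the interface text tells. Shift numbers are shares of 400 mm and turn numbers shares of 360 degrees, none past 1 either way. Its arguments: {"type":"object","properties":{"motion":{"type":"array"},"fingers":{"type":"number"},"grip_force":{"type":"number"}},"required":["motion"]}

```bash
mkdir -p pics; ls; cat > h.py <<'E'
import numpy as np,cv2
from station import bot
from scipy.spatial.transform import Rotation as R
def cam(n,save=None):
    d=bot.read_camera(n)
    if save: cv2.imwrite('pics/'+save,d['pixels'][:,:,::-1])
    f=240/np.tan(np.radians(d['fovy'])/2)
    z=d['range_z'].astype(float)
    v,u=np.mgrid[0:480,0:640]
    P=np.stack([(u-d['cx'])/f*z,(v-d['cy'])/f*z,z],-1)
    T=np.array(d['pose']); W=P@T[:3,:3].T+T[:3,3]
    W[z==0]=np.nan
    return d['pixels'],W,d,f
def rot(o): 
    q=o['tool_rot']; return R.from_quat([q[1],q[2],q[3],q[0]])
E
python3 - <<'E'
from h import *
for n in ['side','top','wrist']:
    p,W,d,f=cam(n,n+'0.png'); print(n,f,d['cx'],d['cy'],np.round(d['pose'],3).tolist()); np.savez('/tmp/'+n+'0.npz',p=p,W=W)
print(bot.get_obs())
E
```

```text
pics
side 595.0148413172053 316.93921290160665 241.15938533886205 [[-0.98, -0.077, 0.184, 0.316], [-0.198, 0.489, -0.85, 1.151], [-0.025, -0.869, -0.494, 0.792], [0.0, 0.0, 0.0, 1.0]]
top 624.535121747274 324.7406402686812 244.13585137524962 [[-0.241, -0.919, 0.312, 0.078], [-0.97, 0.23, -0.072, 0.086], [-0.006, -0.32, -0.947, 1.688], [0.0, 0.0, 0.0, 1.0]]
wrist 352.69066113534586 312.071849105646 239.80390688551856 [[0.359, -0.901, -0.244, 0.304], [-0.933, -0.347, -0.092, -0.607], [-0.002, 0.261, -0.965, 0.373], [0.0, 0.0, 0.0, 1.0]]
{'t': 0.15, 'q': array([ 1.09587281,  0.47765039,  0.02233625,  1.55618205, -0.01149747,
        1.10928383, -0.08307701]), 'joint_vel': array([-5.03578527e-04, -3.83323571e-03, -6.04266058e-04, -3.89593061e-03,
        2.98307895e-04,  1.86198695e-05,  1.20833967e-03]), 'joint_torque': array([ 4.26015773e-03, -5.96925902e+01,  1.61081191e+00, -2.81488341e+01,
        1.26273406e-02,  6.65389045e-03,  5.00652320e-08]), 'eef_pos': array([ 0.24193575, -0.62968647,  0.23053978]), 'tool_rot': array([-6.75764686e-04,  9.83222218e-01,  1.82410480e-01, -1.73998692e-04]), 'contact_force': array([0.41949377, 0.48482594, 0.83627495]), 'torque': array([ 0.03491984, -0.01873868,  0.04625755]), 'gripper_width': 0.9984982710249468}
```

View pics/side0.png

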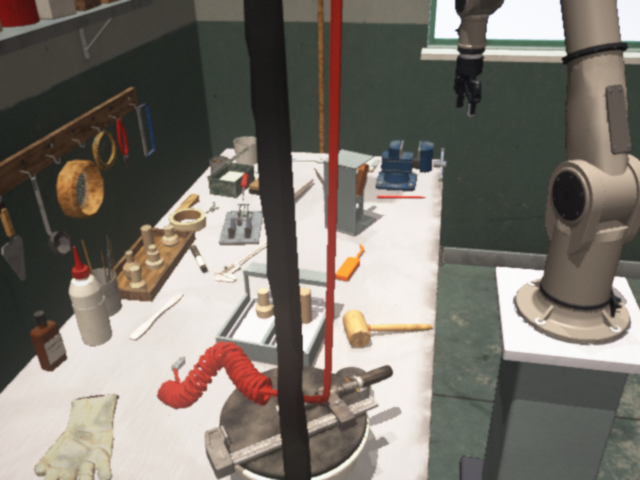

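View pics/top0.png

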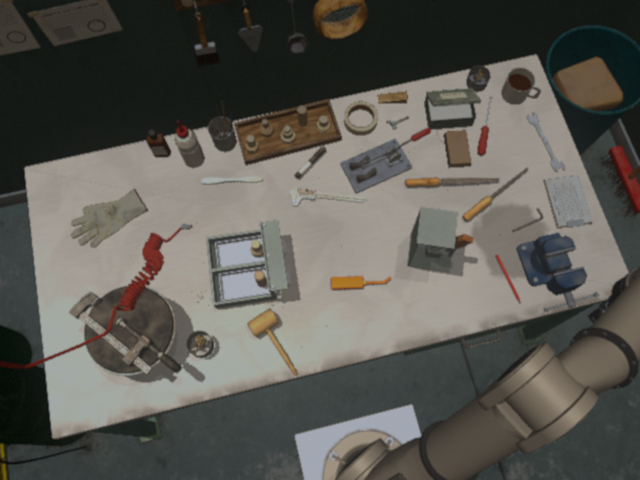

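View pics/wrist0.png

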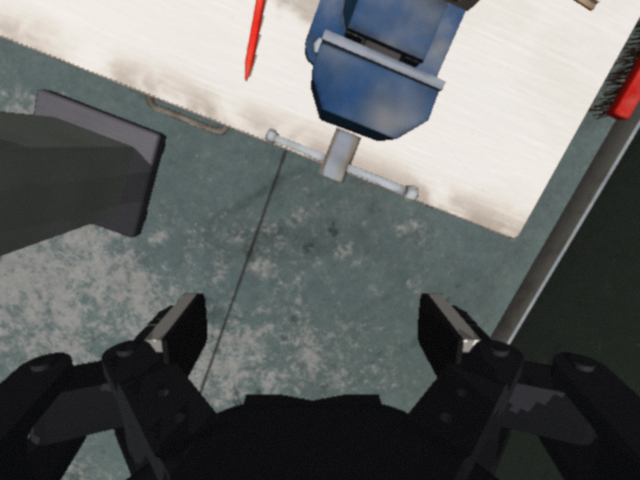

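The top view shows the rack at about (245,265) with the hood at (275,262), and the stand with its roof shelf at (437,238), its handle sticking out at (463,240). Next I'll zoom in and measure.

```bash
python3 - <<'E'
from h import *
d=np.load('/tmp/top0.npz');p=d['p'];W=d['W']
s=np.load('/tmp/side0.npz')
a=cv2.resize(p[210:320,195:305],(400,400),interpolation=cv2.INTER_CUBIC)
b=cv2.resize(p[190:290,395:495],(400,400),interpolation=cv2.INTER_CUBIC)
cv2.imwrite('pics/topz.png',np.hstack([a,b])[:,:,::-1])
a=cv2.resize(s['p'][250:370,210:340],(433,400),interpolation=cv2.INTER_CUBIC)
b=cv2.resize(s['p'][140:240,310:410],(367,400),interpolation=cv2.INTER_CUBIC)
cv2.imwrite('pics/sidez.png',np.hstack([a,b])[:,:,::-1])
print('top'); 
for u,v in [(300,330),(275,250),(285,300),(258,247),(262,278),(437,225),(463,240),(455,262),(350,283),(200,345),(322,196)]: print(u,v,W[v,u].round(4))
print('side')
for u,v in [(264,298),(306,298),(285,268),(350,160),(362,180),(350,210)]: print(u,v,s['W'][v,u].round(4))
E
```

```text
top
300 330 [ 0.4107  0.0828 -0.0022]
275 250 [0.6171 0.0985 0.0999]
285 300 [ 0.5039  0.1041 -0.0078]
258 247 [0.6494 0.1422 0.0631]
262 278 [0.5526 0.149  0.0897]
437 225 [ 0.5484 -0.316   0.1997]
463 240 [ 0.505  -0.3795  0.1603]
455 262 [ 4.927e-01 -3.862e-01 -4.000e-04]
350 283 [ 0.4997 -0.0808  0.0222]
200 345 [0.4316 0.3518 0.0207]
322 196 [ 0.7781 -0.07    0.0048]
side
264 298 [0.6511 0.1532 0.0621]
306 298 [0.5552 0.1685 0.0837]
285 268 [0.3479 1.0401 0.7201]
350 160 [ 0.5352 -0.3027  0.2017]
362 180 [ 0.5108 -0.3654  0.1186]
350 210 [ 0.528  -0.2571  0.0777]
```

View pics/topz.png

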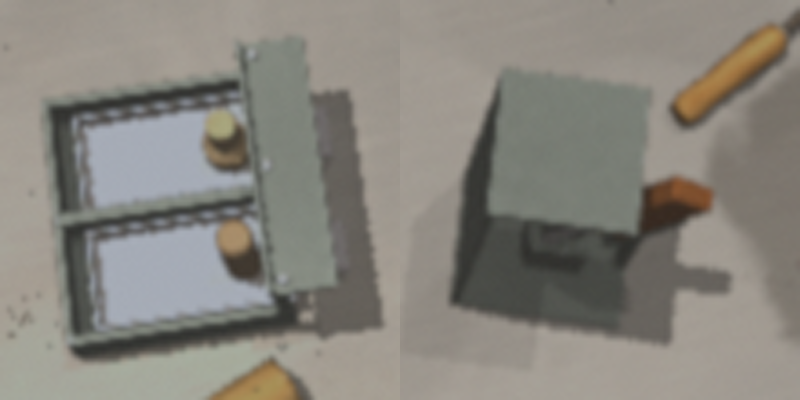

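View pics/sidez.png

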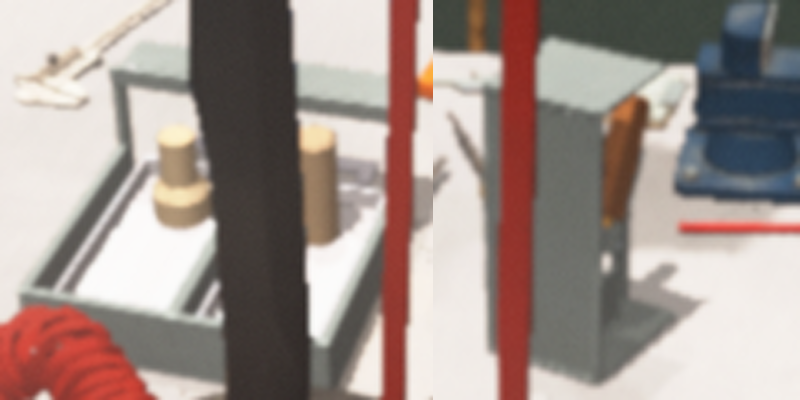

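```bash
python3 - <<'E'
from h import *
for n in ['top','side']:
    d=np.load(f'/tmp/{n}0.npz');W=d['W'];p=d['p'];X,Y,Z=W[...,0],W[...,1],W[...,2]
    def fit(m,l):
        q=W[m]; r=cv2.minAreaRect((q[:,:2]*1000).astype(np.float32)); print(n,l,m.sum(),np.round(r[0],1),np.round(r[1],1),round(r[2],2),'z',np.median(q[:,2]).round(4)); return q
    fit((X>.5)&(X<.75)&(Y>.04)&(Y<.13)&(Z>.09)&(Z<.105),'hood')
    fit((X>.5)&(X<.75)&(Y>.04)&(Y<.30)&(Z>.035)&(Z<.050),'walls')
    fit((X>.4)&(X<.65)&(Y<-.2)&(Y>-.45)&(Z>.195)&(Z<.21),'shelf')
    fit((X>.4)&(X<.65)&(Y<-.2)&(Y>-.37)&(Z>.003)&(Z<.02),'base')
    for c,l,h in (((.65,.148),'bottle',.077),((.555,.155),'plain',.093)):
        q=fit((np.hypot(X-c[0],Y-c[1])<.035)&(abs(Z-h)<.004),l); print(q.mean(0).round(4) if len(q) else '')
    hsv=cv2.cvtColor(p,cv2.COLOR_RGB2HSV)
    m=(X>.4)&(X<.6)&(Y<-.28)&(Y>-.45)&(Z>.06)&(Z<.19)&(hsv[...,0]<20)&(hsv[...,1]>110)
    q=W[m]; print('handle',len(q),q.mean(0).round(4),q.min(0).round(4),q.max(0).round(4))
o=bot.get_obs(); print(rot(o).as_matrix().round(3))
C=np.array(bot.read_camera('wrist')['pose']); T=np.eye(4);T[:3,:3]=rot(o).as_matrix();T[:3,3]=o['eef_pos']
print((np.linalg.inv(T)@C).round(4))
E
```

```text
top hood 1160 [606.5 106.6] [ 50.8 198.8] 85.08 z 0.0979
top walls 787 [614.8 204. ] [169.6 200.6] 85.68 z 0.0432
top shelf 1332 [ 541.8 -313. ] [ 95.6 103. ] 67.14 z 0.201
top base 991 [ 525.7 -285.6] [249.2 168.5] 0.94 z 0.0057
top bottle 37 [656.  148.5] [21.1 19.6] 52.19 z 0.076
[0.6555 0.1483 0.0765]
top plain 78 [559.7 142.8] [49.7 40. ] 57.05 z 0.0929
[0.5586 0.1465 0.0931]
handle 95 [ 0.5095 -0.3858  0.1543] [ 0.4987 -0.4082  0.137 ] [ 0.5204 -0.3668  0.1688]
side hood 499 [608.1 105. ] [ 56. 197.] 86.84 z 0.0985
side walls 1152 [615.9 202.9] [175.9 201.2] 83.57 z 0.0434
side shelf 483 [ 543.4 -313.8] [104.5 104. ] 68.88 z 0.2011
side base 368 [ 524.2 -285.7] [246.9 168.3] 0.92 z 0.0062
side bottle 66 [656.1 147.6] [21.4 25.8] 17.19 z 0.0765
[0.6558 0.1488 0.0763]
side plain 99 [548.6 144.9] [49.4 40.9] 15.7 z 0.0927
[0.5583 0.1498 0.093 ]
handle 217 [ 0.5138 -0.3687  0.1229] [ 0.5005 -0.396   0.0685] [ 0.5252 -0.3449  0.1601]
[[ 0.933  0.359 -0.001]
 [ 0.359 -0.933  0.001]
 [-0.    -0.001 -1.   ]]
[[ 3.000e-04 -9.653e-01 -2.611e-01  6.580e-02]
 [ 1.000e+00  4.000e-04 -2.000e-04  6.000e-04]
 [ 3.000e-04 -2.611e-01  9.653e-01 -1.430e-01]
 [ 0.000e+00  0.000e+00  0.000e+00  1.000e+00]]
```

```bash
cat >> h.py <<'E'
def frame(c,yaw):
    y=np.radians(yaw); T=np.eye(4); T[:3,:3]=R.from_euler('z',y).as_matrix(); T[:2,3]=c; return T
RACK=frame((.6148,.2035),85.2)
def leanR(F,lean,flip=False):
    s,c=np.sin(np.radians(lean)),np.cos(np.radians(lean))
    M=np.array([[c,0,s],[0,-1,0],[s,0,-c]])   # cols: x=(c,0,s) y=(0,-1,0) z=(s,0,-c)
    return F[:3,:3]@M
def move(pos,Rm):
    o=bot.get_obs(); r=rot(o).as_matrix()
    s=r.T@(np.array(pos)-o['eef_pos'])/.4
    t=R.from_matrix(r.T@Rm).as_rotvec()/(2*np.pi)
    print('t',round(o['t'],2),'pos',o['eef_pos'].round(4),'F',o['contact_force'].round(2),'w',round(o['gripper_width'],3))
    print('shift',s.round(4).tolist(),'turn',t.round(4).tolist(),'dist',np.linalg.norm(s*400).round(1),'deg',np.linalg.norm(t*360).round(1))
def P(F,p): return F[:3,:3]@np.array(p)+F[:3,3]
E
python3 - <<'E'
from h import *
tgt=P(RACK,[-.236,0,.177]); print(tgt)
move([.35,-.35,.42],leanR(RACK,20)); move(tgt,leanR(RACK,45))
E
```

```text
[ 0.59505203 -0.03167231  0.177     ]
t 0.2 pos [ 0.2419 -0.6298  0.2307] F [-0.55 -0.13  0.18] w 0.996
shift [0.503, -0.5566, -0.4727] turn [0.0309, 0.0495, -0.1764] dist 354.7 deg 66.9
t 0.2 pos [ 0.2419 -0.6298  0.2307] F [-0.55 -0.13  0.18] w 0.996
shift [1.3603, -1.0791, 0.1353] turn [0.0697, 0.1113, -0.1687] dist 696.6 deg 77.0
```

Request:
{"fn": "play_rows", "kwargs": {
  "motion": [
    [[0.15,-0.16,-0.3],[0.004,0.006,-0.022]],
    [[0.503,-0.557,-0.473],[0.031,0.05,-0.176]],
    [[0.503,-0.557,-0.473],[0.031,0.05,-0.176]],
    [[0.503,-0.557,-0.473],[0.031,0.05,-0.176]],
    [[0.503,-0.557,-0.473],[0.031,0.05,-0.176]],
    [[0.503,-0.557,-0.473],[0.031,0.05,-0.176]],
    [[0.503,-0.557,-0.473],[0.031,0.05,-0.176]],
    [[0.503,-0.557,-0.473],[0.031,0.05,-0.176]]
  ]
}}

```text
t: 1.0
eef_pos: [0.353, -0.3453, 0.4239]
tool_rot: [-0.116, 0.721, 0.671, 0.13]
contact_force: [0.3, 0.1, 0.3]
gripper_width: 1.002
```

```bash
python3 - <<'E'
from h import *
tgt=P(RACK,[-.236,0,.177])
move(tgt,leanR(RACK,45))
E
```

```text
t 1.0 pos [ 0.353  -0.3453  0.4239] F [0.33 0.11 0.26] w 1.002
shift [0.5626, 0.5414, 0.8675] turn [0.0001, 0.0691, 0.0019] dist 466.9 deg 24.9
```

Request:
{"fn": "play_rows", "kwargs": {
  "motion": [
    [[0.56,0.54,0.87],[0,0.069,0.002]],
    [[0.56,0.54,0.87],[0,0.069,0.002]],
    [[0.56,0.54,0.87],[0,0.069,0.002]],
    [[0.56,0.54,0.87],[0,0.069,0.002]],
    [[0.56,0.54,0.87],[0,0.069,0.002]],
    [[0.56,0.54,0.87],[0,0.069,0.002]],
    [[0.56,0.54,0.87],[0,0.069,0.002]],
    [[0.56,0.54,0.87],[0,0.069,0.002]]
  ]
}}

```text
t: 1.8
eef_pos: [0.5591, -0.0781, 0.2107]
tool_rot: [-0.258, 0.681, 0.625, 0.282]
contact_force: [0.8, -0.8, 0.7]
gripper_width: 0.999
```

Request:
{"fn": "play_rows", "kwargs": {
  "motion": [
    [[0.07,0.05,0.09],[0,0,0]],
    [[0.07,0.05,0.09],[0,0,0]],
    [[0.07,0.05,0.09],[0,0,0]]
  ]
}}

```text
t: 2.1
eef_pos: [0.5828, -0.0329, 0.2048]
tool_rot: [-0.259, 0.679, 0.626, 0.281]
contact_force: [-0.1, -0.4, -0.7]
gripper_width: 1.001
```

```bash
python3 - <<'E'
from h import *
tgt=P(RACK,[-.236,0,.177])
move(tgt,leanR(RACK,45))
p,W,d,f=cam('wrist','w1.png'); np.savez('/tmp/w1.npz',p=p,W=W)
E
```

```text
t 2.1 pos [ 0.5828 -0.0329  0.2048] F [-0.15 -0.41 -0.67] w 1.001
shift [-0.0453, 0.0304, 0.0531] turn [-0.0003, 0.0001, 0.0002] dist 30.4 deg 0.1
```

View pics/w1.png

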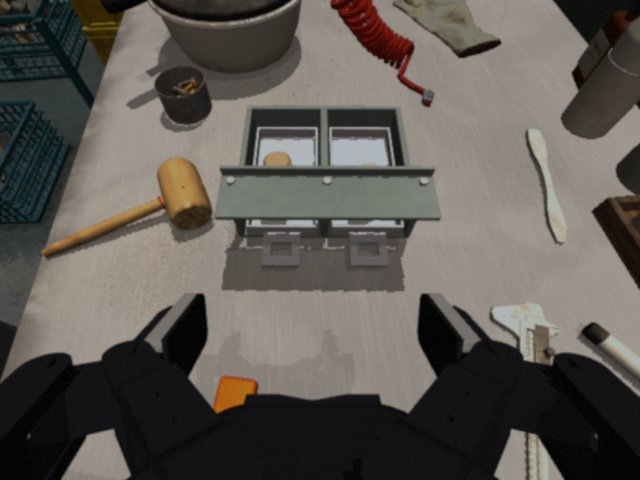

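The view shows both tongues in front of the hood. The slots are at about (283,250) left and (369,250) right, and the bottle tray is the right one.

```bash
python3 - <<'E'
from h import *
d=np.load('/tmp/w1.npz');W=d['W'];p=d['p']
L=(W-RACK[:3,3])@RACK[:3,:3]
m=(abs(L[...,0]+.13)<.06)&(abs(L[...,1])<.11)&(L[...,2]>.012)&(L[...,2]<.032)
n,lab,st,c=cv2.connectedComponentsWithStats(m.astype(np.uint8))
for i in range(1,n):
    if st[i,4]>60:
        q=L[lab==i]; print(st[i],'x',np.percentile(q[:,0],[0,2,98,100]).round(4),'y',np.percentile(q[:,1],[0,2,50,98,100]).round(4),'z',np.median(q[:,2]).round(4))
for v in range(232,268,2): print(v,[tuple(L[v,u].round(3)) for u in (283,369)])
print([ (u,tuple(L[249,u].round(3))) for u in range(348,392,2)])
m=(L[...,2]>.09)&(L[...,2]<.112)&(abs(L[...,0]+.1)<.06)&(abs(L[...,1])<.12)
q=L[m]; r=cv2.minAreaRect((q[:,:2]*1000).astype(np.float32)); print('hood',r,np.median(q[:,2]), np.percentile(q,[.5,99.5],axis=0).round(4))
cv2.imwrite('pics/w1z.png',cv2.resize(p[160:280,210:450],(800,400),interpolation=cv2.INTER_CUBIC)[:,:,::-1])
E
```

```text
[235 220  11  13  87] x [-0.0882 -0.0881 -0.0755 -0.0715] y [0.0894 0.0895 0.0909 0.0961 0.0961] z 0.0209
[ 246  220   72   47 2052] x [-0.1337 -0.133  -0.0737 -0.0721] y [0.007  0.0093 0.0453 0.0812 0.0843] z 0.0225
[ 331  220   85   47 2195] x [-0.1341 -0.133  -0.0736 -0.0723] y [-0.0989 -0.0936 -0.0492 -0.0111 -0.0087] z 0.0225
[321 223   8  10  77] x [-0.0886 -0.0885 -0.087  -0.0869] y [-0.0054 -0.0053 -0.0015  0.0028  0.0028] z 0.0227
232 [(np.float64(-0.094), np.float64(0.044), np.float64(0.023)), (np.float64(-0.094), np.float64(-0.05), np.float64(0.023))]
234 [(np.float64(-0.096), np.float64(0.044), np.float64(0.022)), (np.float64(-0.096), np.float64(-0.05), np.float64(0.022))]
236 [(np.float64(-0.098), np.float64(0.044), np.float64(0.022)), (np.float64(-0.099), np.float64(-0.049), np.float64(0.023))]
238 [(np.float64(-0.101), np.float64(0.044), np.float64(0.022)), (np.float64(-0.101), np.float64(-0.049), np.float64(0.023))]
240 [(np.float64(-0.103), np.float64(0.044), np.float64(0.022)), (np.float64(-0.104), np.float64(-0.049), np.float64(0.024))]
242 [(np.float64(-0.106), np
[... 2568 characters left out ...]
2), np.float64(-0.06), np.float64(0.0))), (378, (np.float64(-0.112), np.float64(-0.058), np.float64(0.019))), (380, (np.float64(-0.114), np.float64(-0.06), np.float64(0.022))), (382, (np.float64(-0.115), np.float64(-0.062), np.float64(0.024))), (384, (np.float64(-0.114), np.float64(-0.064), np.float64(0.022))), (386, (np.float64(-0.115), np.float64(-0.066), np.float64(0.023))), (388, (np.float64(-0.103), np.float64(-0.074), np.float64(0.001))), (390, (np.float64(-0.103), np.float64(-0.076), np.float64(0.001)))]
hood ((-84.33665466308594, -1.2795639038085938), (196.03623962402344, 83.12003326416016), 89.61400604248047) 0.09974124378346405 [[-0.1253 -0.0976  0.0929]
 [-0.0478  0.0953  0.1093]]
```

View pics/w1z.png

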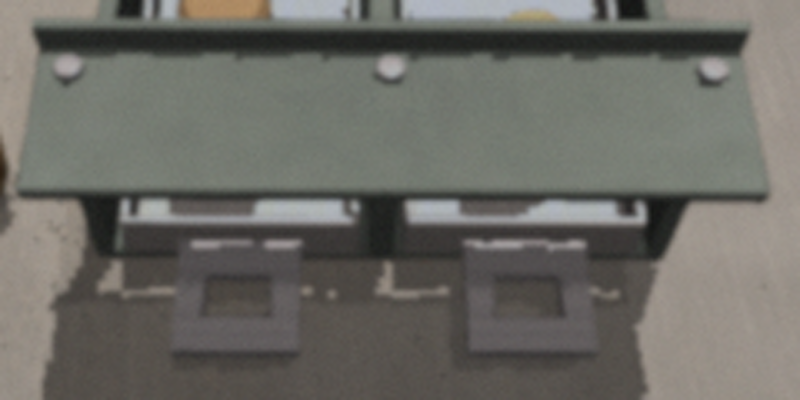

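```bash
cat >> h.py <<'E'
STAND=frame((.5377,-.3255),68)
SLOT=P(RACK,[-.1135,-.0478,.022])
E
python3 - <<'E'
from h import *
print(SLOT)
move([.40,-.30,.42],leanR(STAND,30)); print(P(STAND,[-.15,0,.25]))
E
```

```text
[0.65293492 0.08639826 0.022     ]
t 2.15 pos [ 0.5828 -0.035   0.2048] F [-0.65 -1.03 -0.34] w 0.999
shift [-0.1152, -0.3993, -0.8744] turn [-0.0291, -0.0411, 0.0379] dist 387.2 deg 22.7
[ 0.48150901 -0.46457758  0.25      ]
```

Request:
{"fn": "play_rows", "kwargs": {
  "motion": [
    [[-0.115,-0.4,-0.874],[-0.029,-0.041,0.038]],
    [[-0.115,-0.4,-0.874],[-0.029,-0.041,0.038]],
    [[-0.115,-0.4,-0.874],[-0.029,-0.041,0.038]],
    [[-0.115,-0.4,-0.874],[-0.029,-0.041,0.038]],
    [[-0.115,-0.4,-0.874],[-0.029,-0.041,0.038]],
    [[-0.115,-0.4,-0.874],[-0.029,-0.041,0.038]],
    [[-0.115,-0.4,-0.874],[-0.029,-0.041,0.038]],
    [[-0.115,-0.4,-0.874],[-0.029,-0.041,0.038]]
  ]
}}

```text
t: 2.95
eef_pos: [0.3966, -0.3039, 0.4223]
tool_rot: [-0.143, 0.803, 0.538, 0.214]
contact_force: [-0.6, -0.5, 0.2]
gripper_width: 0.997
```

```bash
python3 - <<'E'
from h import *
move(P(STAND,[-.15,0,.24]),leanR(STAND,45))
E
```

```text
t 2.95 pos [ 0.3966 -0.3039  0.4223] F [-0.61 -0.55  0.15] w 0.997
shift [-0.4791, 0.3487, 0.2508] turn [0.0008, 0.042, -0.0007] dist 257.4 deg 15.1
```

Request:
{"fn": "play_rows", "kwargs": {
  "motion": [
    [[-0.479,0.349,0.251],[0,0.042,0]],
    [[-0.479,0.349,0.251],[0,0.042,0]],
    [[-0.479,0.349,0.251],[0,0.042,0]],
    [[-0.479,0.349,0.251],[0,0.042,0]],
    [[-0.479,0.349,0.251],[0,0.042,0]],
    [[-0.479,0.349,0.251],[0,0.042,0]],
    [[-0.479,0.349,0.251],[0,0.042,0]],
    [[-0.479,0.349,0.251],[0,0.042,0]]
  ]
}}

```text
t: 3.75
eef_pos: [0.4811, -0.465, 0.2419]
tool_rot: [-0.211, 0.768, 0.514, 0.318]
contact_force: [0.8, -0.2, 0.1]
gripper_width: 1.002
```

```bash
python3 - <<'E'
from h import *
p,W,d,f=cam('wrist','w2.png'); np.savez('/tmp/w2.npz',p=p,W=W)
L=(W-STAND[:3,3])@STAND[:3,:3]
m=(L[...,2]>.195)&(L[...,2]<.208)&(abs(L[...,0])<.1)&(abs(L[...,1])<.1)
r=cv2.minAreaRect((L[m][:,:2]*1000).astype(np.float32)); print('shelf local',r,L[m].min(0),L[m].max(0))
hsv=cv2.cvtColor(p,cv2.COLOR_RGB2HSV)
m=(L[...,0]>-.13)&(L[...,0]<0)&(abs(L[...,1])<.05)&(L[...,2]>.05)&(L[...,2]<.19)&(hsv[...,0]<25)&(hsv[...,1]>100)
q=L[m];print('handle',m.sum(),q.mean(0).round(4),np.percentile(q,[1,99],axis=0).round(4))
u,s,vt=np.linalg.svd(q-q.mean(0),full_matrices=False); print(s,vt.round(3))
m=(L[...,2]>.003)&(L[...,2]<.01)&(abs(L[...,0])<.09)&(abs(L[...,1])<.08)
if m.sum(): print('base',m.sum(),np.percentile(L[m],[1,99],axis=0).round(4),cv2.minAreaRect((L[m][:,:2]*1000).astype(np.float32)))
E
```

```text
shelf local ((10.660106658935547, -1.6170654296875), (100.27455139160156, 97.73663330078125), 89.27740478515625) [-0.03788701 -0.05182426  0.19769069] [0.0598075  0.04892406 0.20418195]
handle 980 [-0.0782 -0.0007  0.1565] [[-0.0916 -0.0091  0.1469]
 [-0.0633  0.0077  0.1641]]
[0.29419685 0.15352443 0.03373373] [[-0.866 -0.001 -0.501]
 [-0.001 -1.     0.005]
 [ 0.501 -0.005 -0.866]]
base 5347 [[-0.0612 -0.0507  0.0041]
 [ 0.0541  0.0474  0.0089]] ((-15.738777160644531, -2.694061279296875), (135.1409149169922, 143.08575439453125), 88.6882553100586)
```

View pics/w2.png

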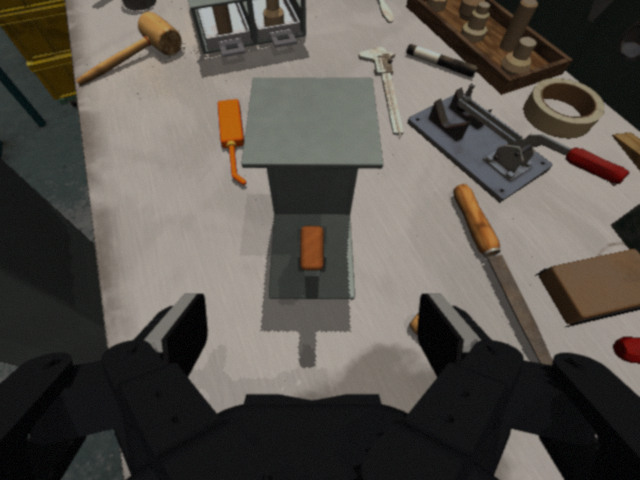

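```bash
cat >> h.py <<'E'
STAND[:3,3]=P(STAND,[-.0016,-.0007,0])
AX=np.array([.5,0,-.866])
E
python3 - <<'E'
from h import *
g=np.array([-.054,0,.118])
move(P(STAND,g+AX*(.019-.10)),leanR(STAND,30))
E
```

```text
t 3.8 pos [ 0.4814 -0.4648  0.2426] F [ 0.32  0.56 -0.43] w 1.0
shift [-0.0002, 0.0003, 0.192] turn [0.0012, -0.0414, -0.0005] dist 76.8 deg 14.9
```

Request:
{"fn": "play_rows", "kwargs": {
  "motion": [
    [[0,0,0.08],[0.0005,-0.02,0]],
    [[0,0,0.192],[0.001,-0.041,0]],
    [[0,0,0.192],[0.001,-0.041,0]],
    [[0,0,0.192],[0.001,-0.041,0]],
    [[0,0,0.192],[0.001,-0.041,0]]
  ],
  "fingers": 45
}}

```text
t: 4.3
eef_pos: [0.5021, -0.4158, 0.1905]
tool_rot: [-0.144, 0.802, 0.539, 0.216]
contact_force: [-1.0, -0.1, 0.8]
gripper_width: 0.53
```

```bash
python3 - <<'E'
from h import *
g=np.array([-.054,0,.118])
move(P(STAND,g+AX*(.019)),leanR(STAND,30))
E
```

```text
t 4.3 pos [ 0.5021 -0.4158  0.1905] F [-1.03 -0.1   0.78] w 0.53
shift [-0.0011, -0.0011, 0.2564] turn [0.0006, -0.0001, -0.0004] dist 102.5 deg 0.3
```

Request:
{"fn": "play_rows", "kwargs": {
  "motion": [
    [[-0.001,-0.001,0.08],[0,0,0]],
    [[-0.001,-0.001,0.16],[0,0,0]],
    [[-0.001,-0.001,0.23],[0,0,0]],
    [[-0.001,-0.001,0.255],[0,0,0]],
    [[-0.001,-0.001,0.255],[0,0,0]],
    [[-0.001,-0.001,0.255],[0,0,0]]
  ]
}}

```text
t: 4.9
eef_pos: [0.521, -0.371, 0.1033]
tool_rot: [-0.142, 0.802, 0.538, 0.216]
contact_force: [0.3, -1.2, 0.7]
gripper_width: 0.528
```

```bash
python3 - <<'E'
from h import *
g=np.array([-.054,0,.118])
p,W,d,f=cam('wrist','w3.png')
move(P(STAND,g+AX*(.019)),leanR(STAND,30))
E
```

```text
t 4.95 pos [ 0.5211 -0.3711  0.1035] F [-0.85 -0.29  0.7 ] w 0.531
shift [0.0028, -0.0026, 0.0072] turn [0.0011, 0.0002, -0.0005] dist 3.3 deg 0.4
```

View pics/w3.png

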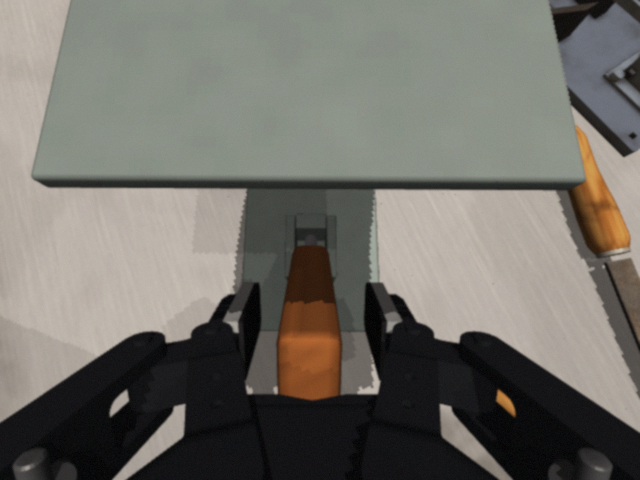

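The handle sits centred between the pads (columns 278–341). I'll close on it.

Request:
{"fn": "play_rows", "kwargs": {
  "motion": [
    [[0.002,-0.001,0.004],[0,0,0]],
    [[0.002,-0.001,0.004],[0,0,0]],
    [[0.002,-0.001,0.004],[0,0,0]],
    [[0.002,-0.001,0.004],[0,0,0]],
    [[0.002,-0.001,0.004],[0,0,0]],
    [[0.002,-0.001,0.004],[0,0,0]],
    [[0.002,-0.001,0.004],[0,0,0]],
    [[0.002,-0.001,0.004],[0,0,0]]
  ],
  "fingers": 0,
  "grip_force": 70
}}

```text
t: 5.75
eef_pos: [0.5217, -0.3703, 0.1034]
tool_rot: [-0.141, 0.802, 0.538, 0.216]
contact_force: [-0.4, -2.2, 5.7]
gripper_width: 0.202
```

```bash
python3 - <<'E'
from h import *
g=np.array([-.054,0,.118])
move(P(STAND,g+AX*(.019)),leanR(STAND,30))
o=bot.get_obs();print(o['eef_pos'].tolist(),o['tool_rot'].tolist(),o['torque'])
E
```

```text
t 5.75 pos [ 0.5217 -0.3703  0.1034] F [-0.37 -2.23  5.71] w 0.202
shift [0.0009, -0.0031, 0.0057] turn [0.0013, 0.0003, -0.0005] dist 2.6 deg 0.5
[0.521676191156714, -0.3703348639950121, 0.10336320993698721] [-0.14127766118352958, 0.8023725216855742, 0.5381561506263545, 0.2159326664436602] [-0.18574753  0.0437762  -0.01368218]
```

```bash
cat >> h.py <<'E'
SEATP=np.array([0.5217,-0.3703,0.1034]); _q=[0.802372,0.538156,0.215933,-0.141278]; SEATR=R.from_quat(_q).as_matrix()
E
python3 - <<'E'
from h import *
print((SEATR-leanR(STAND,30)).round(3))
E
```

```text
[[ 0.003 -0.003  0.007]
 [-0.    -0.006 -0.004]
 [-0.001  0.006 -0.001]]
```

Request:
{"fn": "play_rows", "kwargs": {
  "motion": [
    [[0,0,-0.05],[0,0,0]],
    [[0,0,-0.12],[0,0,0]],
    [[0,0,-0.2],[0,0,0]],
    [[0,0,-0.28],[0,0,0]],
    [[0,0,-0.36],[0,0,0]],
    [[0,0,-0.36],[0,0,0]],
    [[0,0,-0.36],[0,0,0]]
  ]
}}

```text
t: 6.45
eef_pos: [0.4935, -0.4364, 0.2276]
tool_rot: [-0.141, 0.802, 0.538, 0.216]
contact_force: [-0.6, -0.5, -1.9]
gripper_width: 0.198
```

```bash
python3 - <<'E'
from h import *
p,W,d,f=cam('wrist','w4.png')
move([.40,-.30,.45],leanR(RACK,30))
E
```

```text
t 6.5 pos [ 0.4935 -0.4352  0.2267] F [ 0.09  0.05 -1.03] w 0.204
shift [0.4734, -0.3426, -0.3728] turn [0.0249, 0.0002, -0.0419] dist 277.3 deg 17.5
```

View pics/w4.png

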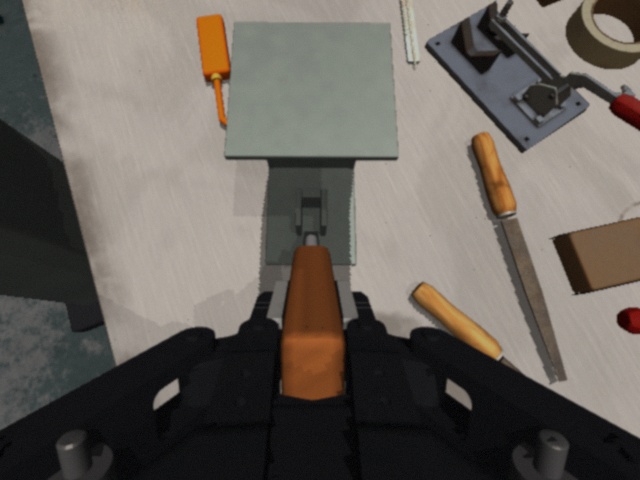

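```bash
cat >> h.py <<'E'
TIP=SEATR.T@(P(STAND,[-.003,0,.006])-SEATP)
HR=SEATR@leanR(STAND,30).T   # small grip misalignment
RT=RACK[:3,:3]@STAND[:3,:3].T@SEATR  # tool rot that gives hook rack yaw
def tcp_for_tip(p): return P(RACK,p)-RT@TIP
E
python3 - <<'E'
from h import *
print(TIP)
a=np.array([-.115,-.0478,.009])
pre=tcp_for_tip(a-AX*.12); fin=tcp_for_tip(a)
print(pre,fin)
move([.42,-.30,.44],RT)
E
```

```text
[-0.01135035 -0.00209228  0.10582167]
[ 0.64543938 -0.01777141  0.21032   ] [0.65046005 0.04201816 0.1064    ]
t 6.5 pos [ 0.4935 -0.4352  0.2267] F [ 0.09  0.05 -1.03] w 0.204
shift [0.4773, -0.2964, -0.3415] turn [0.0235, 0.0, -0.0414] dist 263.0 deg 17.1
```

Request:
{"fn": "play_rows", "kwargs": {
  "motion": [
    [[0,0,-0.12],[0,0,0]],
    [[0.05,-0.02,-0.24],[0,0,0]],
    [[0.1,-0.06,-0.33],[0,0,0]],
    [[0.2,-0.12,-0.37],[0.005,0,-0.01]]
  ]
}}

```text
t: 6.9
eef_pos: [0.4447, -0.4234, 0.3945]
tool_rot: [-0.148, 0.784, 0.565, 0.211]
contact_force: [0.4, -0.5, -1.0]
gripper_width: 0.204
```

```bash
python3 - <<'E'
from h import *
move([.44,-.30,.44],RT)
E
```

```text
t 6.9 pos [ 0.4447 -0.4234  0.3945] F [ 0.42 -0.53 -0.98] w 0.204
shift [0.3074, -0.1087, 0.0445] turn [0.0185, 0.0003, -0.0322] dist 131.6 deg 13.4
```

Request:
{"fn": "play_rows", "kwargs": {
  "motion": [
    [[0.307,-0.108,0.044],[0.018,0,-0.032]],
    [[0.307,-0.108,0.044],[0.018,0,-0.032]],
    [[0.307,-0.108,0.044],[0.018,0,-0.032]],
    [[0.307,-0.108,0.044],[0.018,0,-0.032]]
  ]
}}

```text
t: 7.3
eef_pos: [0.4415, -0.2947, 0.4412]
tool_rot: [-0.171, 0.711, 0.655, 0.193]
contact_force: [0.0, -0.3, -0.9]
gripper_width: 0.202
```

```bash
python3 - <<'E'
from h import *
a=np.array([-.115,-.0478,.009])
move(tcp_for_tip(a-AX*.12),RT)
E
```

```text
t 7.3 pos [ 0.4415 -0.2947  0.4412] F [ 0.03 -0.35 -0.94] w 0.202
shift [0.3461, 0.444, 0.8691] turn [0.0, 0.0001, 0.0011] dist 414.2 deg 0.4
```

Request:
{"fn": "play_rows", "kwargs": {
  "motion": [
    [[0.346,0.444,0.869],[0,0,0.001]],
    [[0.346,0.444,0.869],[0,0,0.001]],
    [[0.346,0.444,0.869],[0,0,0.001]],
    [[0.346,0.444,0.869],[0,0,0.001]],
    [[0.346,0.444,0.869],[0,0,0.001]],
    [[0.346,0.444,0.869],[0,0,0.001]],
    [[0.346,0.444,0.869],[0,0,0.001]],
    [[0.346,0.444,0.869],[0,0,0.001]]
  ]
}}

```text
t: 8.1
eef_pos: [0.6363, -0.0286, 0.2168]
tool_rot: [-0.173, 0.713, 0.652, 0.191]
contact_force: [0.9, -0.4, -1.6]
gripper_width: 0.199
```

```bash
python3 - <<'E'
from h import *
a=np.array([-.115,-.0478,.009])
move(tcp_for_tip(a-AX*.07),RT)
E
```

```text
t 8.1 pos [ 0.6363 -0.0286  0.2168] F [ 0.87 -0.42 -1.64] w 0.199
shift [0.0174, 0.0196, 0.1536] turn [-0.0004, 0.0001, -0.0002] dist 62.3 deg 0.2
```

Request:
{"fn": "play_rows", "kwargs": {
  "motion": [
    [[0.017,0.02,0.05],[0,0,0]],
    [[0.017,0.02,0.1],[0,0,0]],
    [[0.017,0.02,0.154],[0,0,0]],
    [[0.017,0.02,0.154],[0,0,0]],
    [[0.017,0.02,0.154],[0,0,0]]
  ]
}}

```text
t: 8.6
eef_pos: [0.6468, 0.007, 0.1655]
tool_rot: [-0.174, 0.713, 0.652, 0.19]
contact_force: [-0.5, -0.2, -0.0]
gripper_width: 0.197
```

```bash
python3 - <<'E'
from h import *
a=np.array([-.115,-.0478,.009])
p,W,d,f=cam('wrist','w5.png')
s,Ws,_,_=cam('side','s5.png')
t,Wt,_,_=cam('top','t5.png')
cv2.imwrite('pics/m5.png',np.hstack([cv2.resize(t[220:320,215:315],(400,400),interpolation=2),cv2.resize(s[230:330,280:380],(400,400),interpolation=2)])[:,:,::-1])
move(tcp_for_tip(a),RT)
move(tcp_for_tip(a-AX*.025),RT)
o=bot.get_obs(); tip=o['eef_pos']+rot(o).as_matrix()@TIP; print('tip rack',RACK[:3,:3].T@(tip-RACK[:3,3]))
E
```

```text
t 8.75 pos [0.6482 0.0059 0.1675] F [ 0.74 -0.63 -1.01] w 0.202
shift [0.0025, -0.0034, 0.1775] turn [-0.0001, 0.0002, -0.0002] dist 71.0 deg 0.1
t 8.75 pos [0.6482 0.0059 0.1675] F [ 0.74 -0.63 -1.01] w 0.202
shift [0.0023, -0.0029, 0.115] turn [-0.0001, 0.0002, -0.0002] dist 46.0 deg 0.1
tip rack [-0.15134028 -0.04850292  0.07003849]
```

View pics/w5.png

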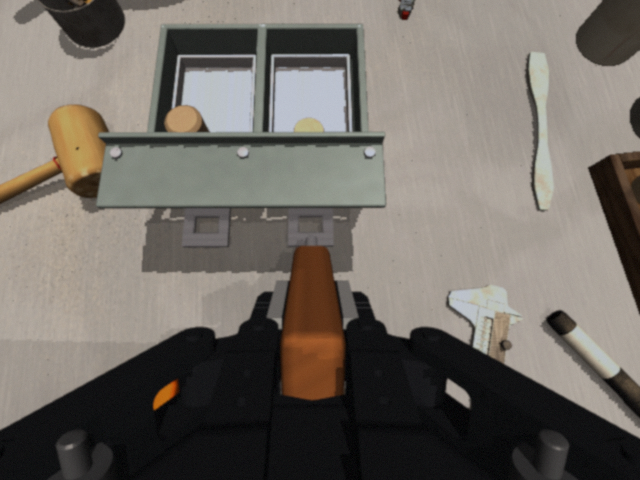

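View pics/m5.png

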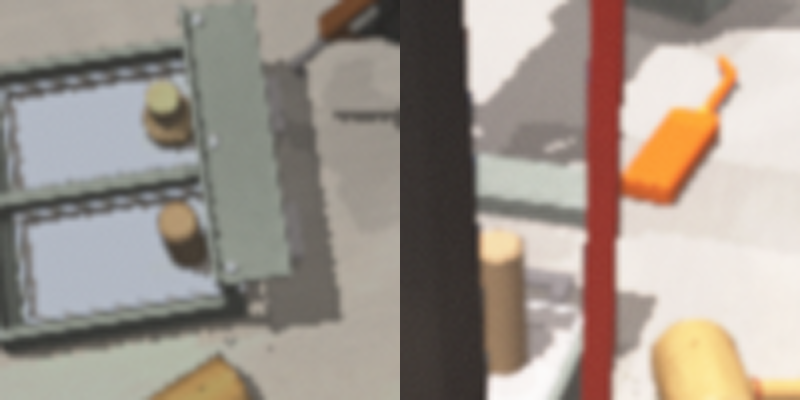

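The shank at column 312 lines up with the right slot at (311,225). One quick re-measurement of the slot from this closer view before inserting.

```bash
python3 - <<'E'
from h import *
p,W,d,f=cam('wrist'); L=(W-RACK[:3,3])@RACK[:3,:3]
m=(L[...,0]<-.1)&(L[...,0]>-.15)&(abs(L[...,1]+.048)<.035)&(abs(L[...,2]-.022)<.004)
q=L[m]; print(m.sum(),np.percentile(q,[1,50,99],axis=0).round(4))
for v in (215,220,225,230): 
    us=np.where(m[v])[0]; print(v,us.min(),us.max(),[ (u,L[v,u,1].round(4),L[v,u,0].round(4)) for u in us if not(m[v,u-1] and m[v,u+1])])
for u in (300,305,320): 
    vs=np.where(m[:,u])[0]; print(u,[ (v,L[v,u,0].round(4)) for v in vs if not(m[v-1,u] and m[v+1,u])])
m=(L[...,2]>.093)&(L[...,2]<.103)&(abs(L[...,0]+.1)<.04)&(abs(L[...,1])<.12)
print('hood',np.percentile(L[m],[.5,50,99.5],axis=0).round(4))
E
```

```text
1188 [[-0.1331 -0.0673  0.0188]
 [-0.1182 -0.0448  0.0225]
 [-0.1002 -0.0278  0.0242]]
215 286 330 [(np.int64(286), np.float64(-0.0277), np.float64(-0.1059)), (np.int64(330), np.float64(-0.0673), np.float64(-0.1066))]
220 286 330 [(np.int64(286), np.float64(-0.0277), np.float64(-0.1104)), (np.int64(296), np.float64(-0.0367), np.float64(-0.1104)), (np.int64(320), np.float64(-0.0583), np.float64(-0.1106)), (np.int64(330), np.float64(-0.0673), np.float64(-0.1109))]
225 286 330 [(np.int64(286), np.float64(-0.0278), np.float64(-0.1152)), (np.int64(296), np.float64(-0.0367), np.float64(-0.1153)), (np.int64(320), np.float64(-0.0582), np.float64(-0.1158)), (np.int64(330), np.float64(-0.0672), np.float64(-0.1152))]
230 286 330 [(np.int64(286), np.float64(-0.0278), np.float64(-0.1198)), (np.int64(296), np.float64(-0.0367), np.float64(-0.1199)), (np.int64(320), np.float64(-0.0582), np.float64(-0.12)), (np.int64(330), np.float64(-0.0671), np.float64(-0.1201))]
300 [(np.int64(209), np.float64(-0.1004)), (np.int64(216), np.float64(-0.106)), (np.int64(231), np.float64(-0.1208)), (np.int64(245), np.float64(-0.133))]
305 [(np.int64(209), np.float64(-0.1001)), (np.int64(215), np.float64(-0.1058)), (np.int64(231), np.float64(-0.1206)), (np.int64(244), np.float64(-0.133))]
320 [(np.int64(209), np.float64(-0.1001)), (np.int64(244), np.float64(-0.1331))]
hood [[-0.1251 -0.0977  0.0942]
 [-0.1019  0.      0.0995]
 [-0.0638  0.0953  0.1027]]
```

```bash
python3 - <<'E'
from h import *
move(tcp_for_tip(np.array([-.115,-.0475,.040])-.015*AX),RT)
move(tcp_for_tip([-.115,-.0475,.038]),RT)
move(tcp_for_tip([-.115,-.0475,.009]),RT)
E
```

```text
t 8.8 pos [0.6483 0.006  0.1677] F [ 0.14 -0.62 -1.08] w 0.199
shift [0.0405, -0.0036, 0.073] turn [-0.0001, 0.0002, -0.0002] dist 33.4 deg 0.1
t 8.8 pos [0.6483 0.006  0.1677] F [ 0.14 -0.62 -1.08] w 0.199
shift [0.0382, -0.0039, 0.1148] turn [-0.0001, 0.0002, -0.0002] dist 48.4 deg 0.1
t 8.8 pos [0.6483 0.006  0.1677] F [ 0.14 -0.62 -1.08] w 0.199
shift [0.0021, -0.0042, 0.1777] turn [-0.0001, 0.0002, -0.0002] dist 71.1 deg 0.1
```

Request:
{"fn": "play_rows", "kwargs": {
  "motion": [
    [[0.025,-0.003,0.035],[0,0,0]],
    [[0.04,-0.004,0.073],[0,0,0]],
    [[0.038,-0.004,0.095],[0,0,0]],
    [[0.038,-0.004,0.115],[0,0,0]],
    [[0.038,-0.004,0.115],[0,0,0]],
    [[0.038,-0.004,0.115],[0,0,0]]
  ]
}}

```text
t: 9.4
eef_pos: [0.65, 0.0423, 0.1349]
tool_rot: [-0.172, 0.713, 0.652, 0.191]
contact_force: [-0.4, -0.2, -1.6]
gripper_width: 0.207
```

```bash
python3 - <<'E'
from h import *
p,W,d,f=cam('wrist','w6.png')
move(tcp_for_tip([-.115,-.0475,.009]),RT)
o=bot.get_obs(); tip=o['eef_pos']+rot(o).as_matrix()@TIP; print('tip rack',RACK[:3,:3].T@(tip-RACK[:3,3]))
E
```

```text
t 9.45 pos [0.6503 0.0419 0.1353] F [ 0.21 -0.36 -0.99] w 0.2
shift [-0.0357, -0.0006, 0.0629] turn [-0.0001, 0.0002, -0.0003] dist 28.9 deg 0.1
tip rack [-0.11524794 -0.04753202  0.03786088]
```

View pics/w6.png

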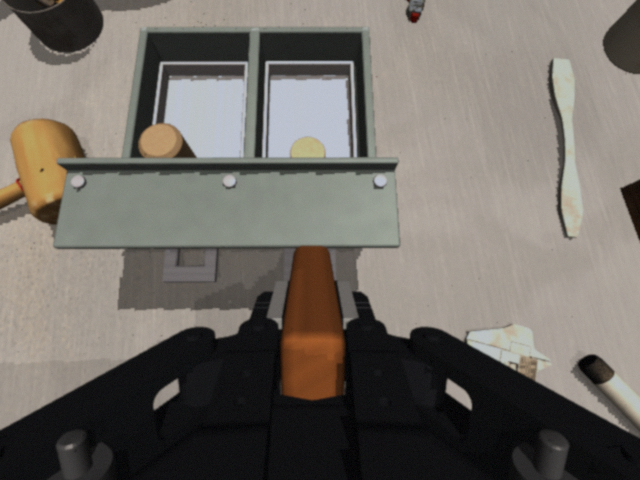

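The hook is over the right slot and nothing is touching (force about 1 N, its own weight). I'll lower it vertically.

Request:
{"fn": "play_rows", "kwargs": {
  "motion": [
    [[-0.009,0,0.016],[0,0,0]],
    [[-0.018,0,0.032],[0,0,0]],
    [[-0.027,0,0.048],[0,0,0]],
    [[-0.036,0,0.063],[0,0,0]],
    [[-0.036,0,0.063],[0,0,0]],
    [[-0.036,0,0.063],[0,0,0]]
  ]
}}

```text
t: 10.05
eef_pos: [0.6503, 0.0419, 0.106]
tool_rot: [-0.172, 0.714, 0.652, 0.192]
contact_force: [0.3, -0.5, -1.2]
gripper_width: 0.204
```

```bash
python3 - <<'E'
from h import *
o=bot.get_obs(); tip=o['eef_pos']+rot(o).as_matrix()@TIP; print('tip rack',RACK[:3,:3].T@(tip-RACK[:3,3]))
move(tcp_for_tip([-.115-.01,-.0475,.009]),RT)
move(tcp_for_tip([-.115-.105,-.0475,.009]),RT)
E
```

```text
tip rack [-0.11519875 -0.04752161  0.00856961]
t 10.05 pos [0.6503 0.0419 0.106 ] F [ 0.33 -0.46 -1.23] w 0.204
shift [-0.021, -0.0001, -0.0132] turn [-0.0001, 0.0002, -0.0003] dist 9.9 deg 0.1
t 10.05 pos [0.6503 0.0419 0.106 ] F [ 0.33 -0.46 -1.23] w 0.204
shift [-0.227, 0.0018, -0.1313] turn [-0.0001, 0.0002, -0.0003] dist 104.9 deg 0.1
```

Request:
{"fn": "play_rows", "kwargs": {
  "motion": [
    [[-0.005,0,-0.003],[0,0,0]],
    [[-0.01,0,-0.006],[0,0,0]],
    [[-0.017,0,-0.01],[0,0,0]],
    [[-0.026,0,-0.015],[0,0,0]],
    [[-0.035,0,-0.02],[0,0,0]],
    [[-0.044,0,-0.025],[0,0,0]],
    [[-0.053,0,-0.03],[0,0,0]],
    [[-0.062,0,-0.035],[0,0,0]]
  ]
}}

```text
t: 10.85
eef_pos: [0.6479, 0.0133, 0.1061]
tool_rot: [-0.172, 0.714, 0.652, 0.192]
contact_force: [1.8, 3.5, -0.4]
gripper_width: 0.201
```

```bash
python3 - <<'E'
from h import *
o=bot.get_obs(); tip=o['eef_pos']+rot(o).as_matrix()@TIP; print('tip rack',RACK[:3,:3].T@(tip-RACK[:3,3]))
p,W,d,f=cam('wrist','w7.png')
move(tcp_for_tip([-.115-.105,-.0475,.009]),RT)
E
```

```text
tip rack [-0.14389768 -0.04756916  0.00868918]
t 10.9 pos [0.6478 0.0122 0.1058] F [ 0.18  1.27 -0.63] w 0.199
shift [-0.1621, 0.0014, -0.0945] turn [-0.0, 0.0003, -0.0004] dist 75.1 deg 0.2
```

View pics/w7.png

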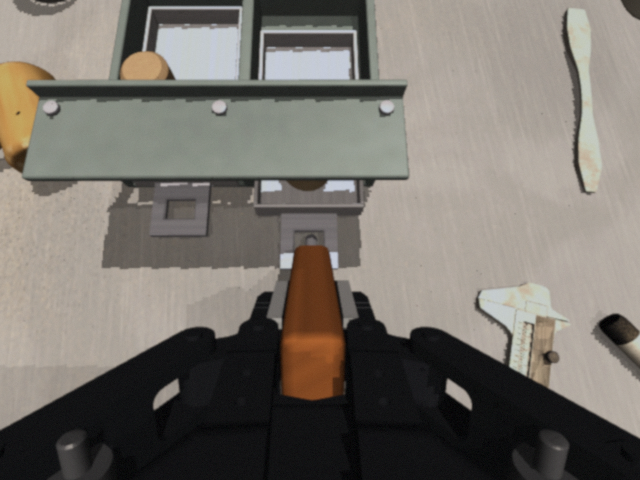

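The tray is following: its tongue has moved from row 225 to the hook and the core's base shows under the hood. I'll keep drawing.

Request:
{"fn": "play_rows", "kwargs": {
  "motion": [
    [[-0.008,0,-0.005],[0,0,0]],
    [[-0.018,0,-0.01],[0,0,0]],
    [[-0.028,0,-0.016],[0,0,0]],
    [[-0.038,0,-0.022],[0,0,0]],
    [[-0.049,0,-0.028],[0,0,0]],
    [[-0.06,0,-0.035],[0,0,0]],
    [[-0.071,0,-0.041],[0,0,0]],
    [[-0.082,0,-0.047],[0,0,0]]
  ]
}}

```text
t: 11.7
eef_pos: [0.6443, -0.026, 0.1058]
tool_rot: [-0.172, 0.714, 0.651, 0.191]
contact_force: [1.2, 2.9, -2.6]
gripper_width: 0.201
```

```bash
python3 - <<'E'
from h import *
move(tcp_for_tip([-.115-.105,-.0475,.009]),RT)
E
```

```text
t 11.7 pos [ 0.6443 -0.026   0.1058] F [ 1.2   2.86 -2.57] w 0.201
shift [-0.079, 0.0012, -0.0468] turn [-0.0, 0.0003, -0.0005] dist 36.7 deg 0.2
```

Request:
{"fn": "play_rows", "kwargs": {
  "motion": [
    [[-0.01,0,-0.006],[0,0,0]],
    [[-0.02,0,-0.012],[0,0,0]],
    [[-0.031,0,-0.018],[0,0,0]],
    [[-0.042,0,-0.024],[0,0,0]],
    [[-0.053,0,-0.031],[0,0,0]],
    [[-0.063,0,-0.037],[0,0,0]],
    [[-0.072,0,-0.042],[0,0,0]],
    [[-0.078,0,-0.046],[0,0,0]]
  ]
}}

```text
t: 12.5
eef_pos: [0.6408, -0.0626, 0.1062]
tool_rot: [-0.172, 0.714, 0.651, 0.191]
contact_force: [1.0, 3.1, -3.6]
gripper_width: 0.201
```

```bash
python3 - <<'E'
from h import *
o=bot.get_obs(); tip=o['eef_pos']+rot(o).as_matrix()@TIP; print('tip rack',RACK[:3,:3].T@(tip-RACK[:3,3]))
print(o['contact_force'])
for n in ['top','wrist']:
    p,W,d,f=cam(n,n+'8.png')
    L=(W-RACK[:3,3])@RACK[:3,:3]
    for z in (.077,.093):
        m=(abs(L[...,2]-z)<.004)&(abs(L[...,1]+(.0475 if z<.08 else -.0465))<.02)&(L[...,0]>-.19)&(L[...,0]<-.02)
        if m.sum(): print(n,z,m.sum(),np.median(L[m],axis=0).round(4))
E
```

```text
tip rack [-0.22024161 -0.04682915  0.00867909]
[ 0.98242974  3.11249493 -3.57603453]
top 0.077 39 [-0.1533 -0.0442  0.0757]
top 0.093 170 [-0.0847  0.0482  0.094 ]
wrist 0.077 1207 [-0.1573 -0.0462  0.0773]
wrist 0.093 143 [-0.1246  0.0452  0.0961]
```

View pics/wrist8.png

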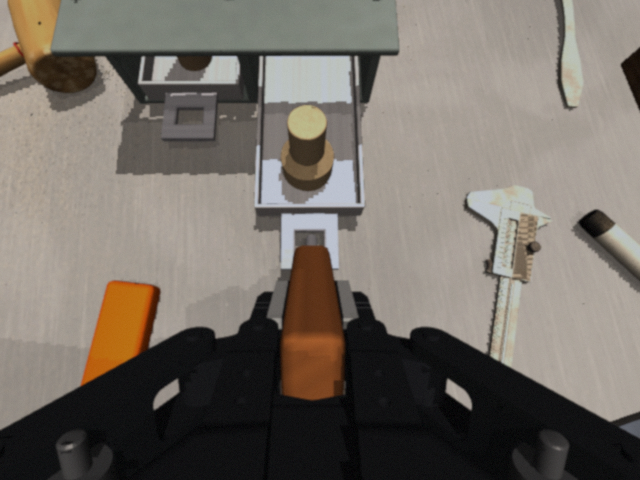

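The core stands on the drawn tray at rack x of about -0.153. I'll back off about 3.5 mm within the slot, then lift out.

Request:
{"fn": "play_rows", "kwargs": {
  "motion": [
    [[0.004,0,0.002],[0,0,0]],
    [[0.008,0,0.004],[0,0,0]],
    [[0.008,0,0.004],[0,0,0]],
    [[0.017,0,-0.013],[0,0,0]],
    [[0.028,0,-0.03],[0,0,0]],
    [[0.04,0,-0.052],[0,0,0]],
    [[0.055,0,-0.08],[0,0,0]],
    [[0.085,0,-0.13],[0,0,0]]
  ]
}}

```text
t: 13.4
eef_pos: [0.64, -0.0594, 0.1684]
tool_rot: [-0.172, 0.714, 0.651, 0.191]
contact_force: [0.9, -0.4, -0.4]
gripper_width: 0.2
```

```bash
python3 - <<'E'
from h import *
for n in ['wrist']:
    p,W,d,f=cam(n,n+'9.png')
move(SEATP-SEATR[:,2]*.25+np.array([-.03,0.03,.06]),RT)
E
```

```text
t 13.45 pos [ 0.6427 -0.0592  0.1737] F [0.93 0.2  2.55] w 0.202
shift [-0.6379, -0.3995, -0.9635] turn [0.0007, 0.0004, -0.0002] dist 489.0 deg 0.3
```

View pics/wrist9.png

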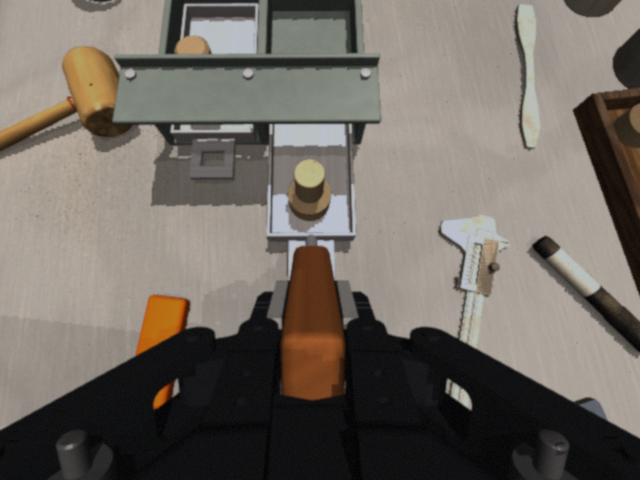

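```bash
python3 - <<'E'
from h import *
move([.44,-.30,.45],RT)
E
```

```text
t 13.45 pos [ 0.6427 -0.0592  0.1737] F [0.93 0.2  2.55] w 0.202
shift [-0.2165, -0.4419, -0.9242] turn [0.0007, 0.0004, -0.0002] dist 418.8 deg 0.3
```

Request:
{"fn": "play_rows", "kwargs": {
  "motion": [
    [[0.0,-0.02,-0.12],[0,0,0]],
    [[-0.216,-0.442,-0.924],[0,0,0]],
    [[-0.216,-0.442,-0.924],[0,0,0]],
    [[-0.216,-0.442,-0.924],[0,0,0]],
    [[-0.216,-0.442,-0.924],[0,0,0]],
    [[-0.216,-0.442,-0.924],[0,0,0]],
    [[-0.216,-0.442,-0.924],[0,0,0]],
    [[-0.216,-0.442,-0.924],[0,0,0]]
  ]
}}

```text
t: 14.25
eef_pos: [0.452, -0.2853, 0.4359]
tool_rot: [-0.169, 0.714, 0.652, 0.193]
contact_force: [0.9, -1.4, -2.4]
gripper_width: 0.202
```

```bash
python3 - <<'E'
from h import *
move([.445,-.42,.40],SEATR)
E
```

```text
t 14.25 pos [ 0.452  -0.2853  0.4359] F [ 0.89 -1.36 -2.43] w 0.202
shift [-0.3371, 0.0133, -0.0889] turn [-0.0229, 0.0002, 0.0414] dist 139.5 deg 17.0
```

Request:
{"fn": "play_rows", "kwargs": {
  "motion": [
    [[-0.337,0.013,-0.089],[-0.023,0,0.041]],
    [[-0.337,0.013,-0.089],[-0.023,0,0.041]],
    [[-0.337,0.013,-0.089],[-0.023,0,0.041]],
    [[-0.337,0.013,-0.089],[-0.023,0,0.041]],
    [[-0.337,0.013,-0.089],[-0.023,0,0.041]],
    [[-0.337,0.013,-0.089],[-0.023,0,0.041]]
  ]
}}

```text
t: 14.85
eef_pos: [0.4457, -0.4186, 0.4009]
tool_rot: [-0.14, 0.801, 0.54, 0.216]
contact_force: [0.1, -0.1, -2.0]
gripper_width: 0.202
```

```bash
python3 - <<'E'
from h import *
move(SEATP-SEATR[:,2]*.20,SEATR)
move(SEATP-SEATR[:,2]*.144,SEATR)
E
```

```text
t 14.85 pos [ 0.4457 -0.4186  0.4009] F [ 0.07 -0.05 -2.  ] w 0.202
shift [-0.2123, 0.1244, 0.2374] turn [0.0001, 0.0001, 0.0008] dist 136.7 deg 0.3
t 14.85 pos [ 0.4457 -0.4186  0.4009] F [ 0.07 -0.05 -2.  ] w 0.202
shift [-0.2122, 0.1243, 0.3774] turn [0.0001, 0.0001, 0.0008] dist 180.2 deg 0.3
```

Request:
{"fn": "play_rows", "kwargs": {
  "motion": [
    [[-0.1,0.06,0.0],[0,0,0]],
    [[-0.212,0.124,0.05],[0,0,0.001]],
    [[-0.212,0.124,0.12],[0,0,0.001]],
    [[-0.212,0.124,0.237],[0,0,0.001]],
    [[-0.212,0.124,0.237],[0,0,0.001]],
    [[-0.212,0.124,0.237],[0,0,0.001]]
  ]
}}

```text
t: 15.45
eef_pos: [0.4837, -0.4599, 0.2775]
tool_rot: [-0.142, 0.802, 0.539, 0.216]
contact_force: [0.2, -1.5, -0.1]
gripper_width: 0.2
```

```bash
python3 - <<'E'
from h import *
cam('wrist','w10.png')
move(SEATP-SEATR[:,2]*.10,SEATR)
move(SEATP,SEATR)
E
```

```text
t 15.5 pos [ 0.4836 -0.4617  0.2789] F [ 0.7  -0.35 -0.16] w 0.201
shift [-0.0039, -0.002, 0.2538] turn [0.0003, 0.0002, 0.0002] dist 101.5 deg 0.1
t 15.5 pos [ 0.4836 -0.4617  0.2789] F [ 0.7  -0.35 -0.16] w 0.201
shift [-0.0036, -0.0024, 0.5038] turn [0.0003, 0.0002, 0.0002] dist 201.5 deg 0.1
```

View pics/w10.png

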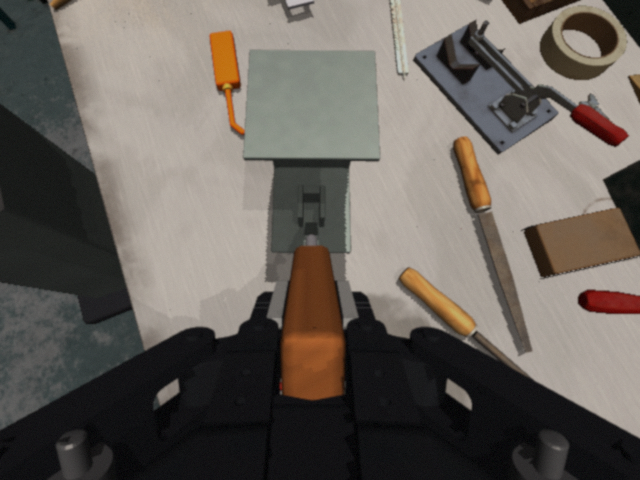

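The shank lines up with the stand's cheeks at column 311. I'll go down to 100 mm above the seat, correct, then seat it.

Request:
{"fn": "play_rows", "kwargs": {
  "motion": [
    [[-0.004,-0.002,0.08],[0,0,0]],
    [[-0.004,-0.002,0.17],[0,0,0]],
    [[-0.004,-0.002,0.254],[0,0,0]],
    [[-0.004,-0.002,0.254],[0,0,0]],
    [[-0.004,-0.002,0.254],[0,0,0]]
  ]
}}

```text
t: 16.0
eef_pos: [0.5028, -0.4176, 0.1922]
tool_rot: [-0.139, 0.802, 0.539, 0.216]
contact_force: [-0.1, 1.0, -1.2]
gripper_width: 0.2
```

```bash
python3 - <<'E'
from h import *
move(SEATP-SEATR[:,2]*.03,SEATR)
move(SEATP,SEATR)
E
```

```text
t 16.0 pos [ 0.5028 -0.4176  0.1922] F [-0.14  0.97 -1.18] w 0.2
shift [0.0003, -0.0034, 0.181] turn [0.0007, 0.0004, 0.0003] dist 72.4 deg 0.3
t 16.0 pos [ 0.5028 -0.4176  0.1922] F [-0.14  0.97 -1.18] w 0.2
shift [0.0005, -0.0037, 0.256] turn [0.0007, 0.0004, 0.0003] dist 102.4 deg 0.3
```

Request:
{"fn": "play_rows", "kwargs": {
  "motion": [
    [[0,-0.003,0.06],[0,0,0]],
    [[0,-0.003,0.12],[0,0,0]],
    [[0,-0.003,0.181],[0,0,0]],
    [[0,-0.003,0.181],[0,0,0]]
  ]
}}

```text
t: 16.4
eef_pos: [0.5165, -0.3842, 0.1303]
tool_rot: [-0.138, 0.802, 0.539, 0.216]
contact_force: [-1.2, 0.6, -2.0]
gripper_width: 0.203
```

```bash
python3 - <<'E'
from h import *
move(SEATP,SEATR)
E
```

```text
t 16.4 pos [ 0.5165 -0.3842  0.1303] F [-1.16  0.64 -1.98] w 0.203
shift [-0.0012, -0.002, 0.0766] turn [0.0007, 0.0004, 0.0005] dist 30.7 deg 0.3
```

Request:
{"fn": "play_rows", "kwargs": {
  "motion": [
    [[-0.001,-0.002,0.025],[0,0,0]],
    [[-0.001,-0.002,0.05],[0,0,0]],
    [[-0.001,-0.002,0.068],[0,0,0]],
    [[-0.001,-0.002,0.075],[0,0,0]],
    [[-0.001,-0.002,0.076],[0,0,0]],
    [[-0.001,-0.002,0.076],[0,0,0]]
  ]
}}

```text
t: 17.0
eef_pos: [0.5216, -0.3706, 0.1038]
tool_rot: [-0.138, 0.802, 0.539, 0.216]
contact_force: [-1.1, 1.0, 0.8]
gripper_width: 0.201
```

```bash
python3 - <<'E'
from h import *
move(SEATP,SEATR)
E
```

```text
t 17.0 pos [ 0.5216 -0.3706  0.1038] F [-1.12  0.98  0.8 ] w 0.201
shift [0.0002, 0.0, 0.0012] turn [0.0007, 0.0004, 0.0005] dist 0.5 deg 0.3
```

Seated at the original pose. I'll release to 45 mm and hold a moment.

Request:
{"fn": "play_rows", "kwargs": {
  "motion": [
    [[0,0,0.001],[0,0,0]],
    [[0,0,0.001],[0,0,0]],
    [[0,0,0.001],[0,0,0]],
    [[0,0,0.001],[0,0,0]],
    [[0,0,0.001],[0,0,0]],
    [[0,0,0.001],[0,0,0]],
    [[0,0,0.001],[0,0,0]]
  ],
  "fingers": 45
}}

```text
t: 17.7
eef_pos: [0.5216, -0.3704, 0.1034]
tool_rot: [-0.138, 0.802, 0.539, 0.216]
contact_force: [-0.2, 0.7, 0.1]
gripper_width: 0.528
```

Request:
{"fn": "play_rows", "kwargs": {
  "motion": [
    [[0,0,-0.05],[0,0,0]],
    [[0,0,-0.12],[0,0,0]],
    [[0,0,-0.22],[0,0,0]],
    [[0,0,-0.33],[0,0,0]],
    [[0,0,-0.42],[0,0,0]],
    [[0,0,-0.42],[0,0,0]],
    [[0,0,-0.42],[0,0,0]]
  ]
}}

```text
t: 18.4
eef_pos: [0.4883, -0.4474, 0.2497]
tool_rot: [-0.138, 0.802, 0.539, 0.216]
contact_force: [0.1, 1.6, 0.1]
gripper_width: 0.529
```

```bash
python3 - <<'E'
from h import *
for n in ['wrist','side']:
    p,W,d,f=cam(n,n+'11.png')
    L=(W-STAND[:3,3])@STAND[:3,:3]
    hsv=cv2.cvtColor(p,cv2.COLOR_RGB2HSV)
    m=(L[...,0]>-.13)&(L[...,0]<0)&(abs(L[...,1])<.05)&(L[...,2]>.05)&(L[...,2]<.19)&(hsv[...,0]<25)&(hsv[...,1]>100)
    q=L[m];print(n,'handle',m.sum(),q.mean(0).round(4),np.percentile(q,[1,99],axis=0).round(4))
    u,s,vt=np.linalg.svd(q-q.mean(0),full_matrices=False); print(s.round(3),vt.round(3).tolist())
for n in ['top','side']:
    p,W,d,f=cam(n,n+'12.png'); L=(W-RACK[:3,3])@RACK[:3,:3]
    for l,z,x,y in (('bottle',.0765,-.153,-.0465),('plain',.093,-.0514,.0465)):
        m=(abs(L[...,2]-z)<.004)&(np.hypot(L[...,0]-x,L[...,1]-y)<.025)
        if l=='plain': m&=(L[...,0]>-.066)
        if m.sum(): print(n,l,m.sum(),L[m].mean(0).round(4),W[m].mean(0).round(4))
print(bot.get_obs()['t'])
E
```

```text
wrist handle 1307 [-0.0675 -0.0011  0.1522] [[-0.0891 -0.0096  0.0969]
 [-0.0233  0.0073  0.1651]]
[0.738 0.31  0.175] [[-0.748, 0.003, 0.663], [-0.663, 0.029, -0.748], [0.022, 1.0, 0.019]]
side handle 213 [-0.048   0.0056  0.1238] [[-0.0762 -0.0057  0.0809]
 [-0.0242  0.0111  0.1569]]
[0.331 0.14  0.052] [[0.395, 0.028, -0.918], [-0.912, 0.128, -0.389], [-0.107, -0.991, -0.076]]
top bottle 42 [-0.1537 -0.0436  0.0761] [0.6454 0.0467 0.0761]
top plain 53 [-0.0516  0.0501  0.0925] [0.5605 0.1562 0.0925]
side plain 75 [-0.0501  0.0499  0.0918] [0.5609 0.1577 0.0918]
18.6
```

View pics/wrist11.png

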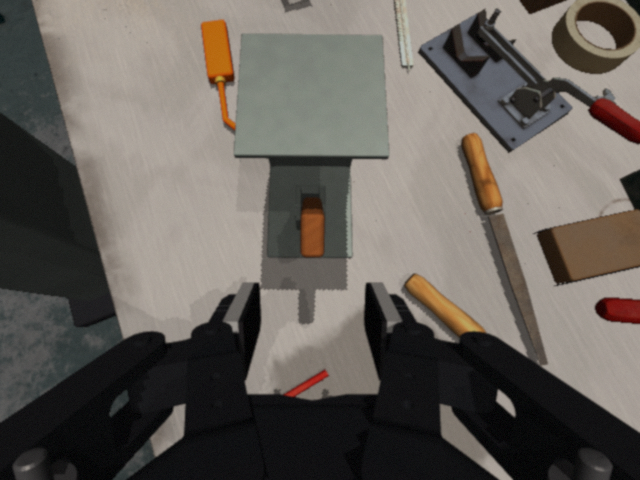

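View pics/top12.png

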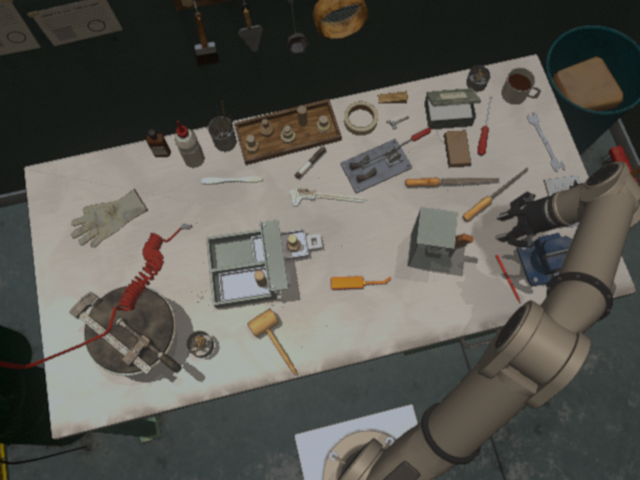

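The handle's end face is back where it was measured at the start, the core stands on the drawn tray, and the bystanders haven't moved. Handing in.

```bash
python3 -c "
from station import bot
print(bot.get_obs()['contact_force']);print(bot.hand_in())"
```

```text
[ 0.07792203  0.25600721 -0.38794532]
the job is handed in; nothing more can be done
None
```

The job is done and handed in at about 18.6 s. The hook drew the right-hand tray, which carries the bottle-shaped core, about 100 mm out through its tongue slot. The hook is back in its stand and let go.

Last checks:
- **Bottle core:** it stands upright on its tray, with its centre at rack x of about -0.154 m, where the limit is -0.139 m.
- **Plain core:** it read (0.561, 0.157) m. The first reading was (0.559, 0.148) m, but that cut took in part of the core's side. In the pictures it and its tray look unmoved.
- **Hook:** the top end of the handle is within about 2 mm of where it was before I took it.
- **Gripper:** it is clear of everything, with only noise-level force readings.
- **Caliper and tin:** they look unmoved in the top view; I did not measure them.

One check gave no reading: the side camera could not see the bottle core's top, so its final position rests on the top camera, plus a wrist view just before I lifted the hook out that agreed within 4 mm.

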